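# Sign out the lock of the specimen box

## Task

Sign out the padlock of the specimen box: press the reader's push button fully down and let it come up, then turn the lock's dial until its pointer clicks in at the index mark, and pull the shackle right out until it stops. Then lift the open lock off the box and carry it to the reader, and finish while still holding it in the gripper, still and with its dial facing up, about 5 cm above the middle of the reader's square pad with the shackle open. Leave the glassware and the other things on the bench undisturbed.

Things in the scene. Friction and masses are not known exactly. Their poses are not given: they have to be found in the camera images.
- box: Fixed grey steel specimen box, white lid, 204 x 204 mm, flat lid top at 90 mm. Origin: centre of its underside; front = its -x side; may be yawed. The padlock lies on the lid in a cradle with rims 8 mm high, 1.5 mm play, that keep it from turning and sliding. The front rim is 36 mm wide, in the middle: nothing stands beside the shackle.
- lock: Loose steel padlock, about 0.5 kg, lying dial up: body 70 (x) x 64 (y) x 30 mm, x from -36 to +34 mm. Origin: on its underside (at first 90 mm above the bench), under the dial's axis, near the centre of mass: it can be lifted by the dial's grip bar or by the body. z = dial axis; the shackle comes out on the -x side and is pulled to -x. Index mark: small brass ridge on the top face at the -x edge.
- dial (a joint): Dial angle (rad), anticlockwise from above positive; 0 = pointer at the index mark (to the lock's -x), where the lock opens (within 0.1). Starts at -1.4 to -0.7: turn it anticlockwise. It clicks every 0.419 rad (24 degrees; one click at 0), about 0.07 N m, and settles into the nearest click when let go. Stops at -1.75 and +0.45. Off the mark the shackle is blocked.
- dial_grip (a point): On the dial's axis, 54 mm above the lock's underside, 6 mm below the top of the upright aluminium grip bar. Bar 42 long, 12 wide, 24 mm high, on a black disc of 48 mm diameter (disc top 36 mm, bar top 60 mm above the underside). The bar lies along this point's x; its pointed end, with a dark line on top, is the pointer and points to this point's -x.
- shackle (a joint): How far the shackle is pulled out of the lock body (m): 0 shut, 0.018 fully out. It slides with about 3 N of friction and stays where it is left.
- shackle_bow (a point): Middle of the exposed part of the U-shaped shackle, level, 15 mm above the lock's underside: two 8 mm round legs along the lock's x, 56 mm over their outsides, and a cross bar. Shut it sticks out 30 mm; this point lies between the legs, 14 mm from the body's face, 50 mm from the dial's axis. Grip it here from above across both legs (fingers closing along the lock's y).
- keeper (a point): Top of the fixed keeper hook on the lid, in front of the lock, 12 mm wide, 26 mm above the lid. Its nose points to the box's -x over the shackle's cross bar, holding the lock down: it comes off freely only when the shackle is pulled out 10 mm or more.
- reader: Fixed white sign-out reader console, 120 (x) x 180 (y) x 30 mm high, may be yawed. Origin: centre of its underside. A square dark pad towards its +y end, a round push button towards its -y end.
- pad (a point): Middle of the reader's square pad (88 mm wide), 32 mm above the bench.
- log_button (a joint): Travel of the reader's push button (m): 0 up, 0.006 fully down (takes 5 N, springs back).
- log_button_top (a point): Centre of the top of the round push button (26 mm diameter) on the reader, about 52 mm above the bench; pressed straight down.
- amber_bottle: Bystander: amber bottle, 48 mm diameter, 100 mm high. Origin: centre of its underside.
- vial_jar: Bystander: small glass jar, 38 mm diameter, 60 mm high, between box and reader. Origin: centre of its underside.
- flask: Bystander: conical flask, 86 mm diameter, 128 mm high. Origin: centre of its underside.
- beaker: Bystander: glass beaker, 66 mm diameter, 85 mm high. Origin: centre of its underside.
- slide_tray: Bystander: grey slide tray, 90 x 140 x 25 mm. Origin: centre of its underside.
- petri_dish: Bystander: petri dish, 48 mm diameter, 14 mm high, lying on the box's lid near its far +y corner. Origin: centre of its underside.
There are look-alikes about, which are no part of the job. Leave any red look-alike of the reader alone.

How it is judged:
By the outcome, as a careful person would: the job done as asked, in the order asked, and still so for the second after the job is handed in, while the arm keeps its last pose, push and grip.
It also fails if it takes over 72 s, if anything falls off the work surface, if the arm or the gripper's body presses on something with over 40 N, if the wrist force passes 120 N, or if a joint passes its speed limit or range.

## Robot

A 6-joint arm with a two-finger parallel gripper is mounted at the origin on the work surface. World frame = base frame: x ahead of the robot, y to its left, z up, the work surface at z = 0. Lengths are in mm, angles in degrees, forces in N, time in s.
With the tool pointing down it reaches from about 300 to 850 mm from the base axis. Payload 4.2 kg.
Tool frame: the origin (TCP) lies midway between the tips of the shut fingers; the grasp point (between the pads) lies 19 mm behind it (pinch_z is the distance from the TCP to the grasp point, in mm); z points along the fingers, y is the line along which they close (so a half turn about z gives the same grasp; the last joint's range is limited). The gripper opens to 91 mm and grips with 3 to 60 N. Pads are 32 mm wide; open, the fingers measure 118 mm over their backs; the gripper's body (76 mm by 178 mm) begins 60 mm behind the grasp point.
Start: joints at [-72.536, 18.312, 89.639, -0, 72.044, -1.146], TCP at [183.497, -544.951, 213.976] pointing down, gripper open.
Joint ranges: [-177.97, 177.97], [-48.28, 115.42], [12.27, 149.76], [-77.06, 257.06], [2.81, 150.46], [-146.56, 146.56]. Speed limits (degrees/s): [147.25, 147.25, 180, 180, 180, 180].

## Interface

Orientations are given as [roll, pitch, yaw] about the fixed x, y, z axes, in that order (R = Rz(yaw) Ry(pitch) Rx(roll)).
In Python, from workcell import * gives the robot as it stands.
- The arm moves only by the tool step_arm, never from a script. Its argument "steps" is a list of rows, each a list of 7 numbers: the turn, a rotation vector about the tool's x, y, z in degrees, then the shift along the tool's x, y, z in mm, then the opening, from 0 (shut) to 1 (fully open). In form: [[rx, ry, rz, x, y, z, hand], ...]. A call has exactly 8 rows; each row shifts and turns the commanded pose from where the row before left it, along the tool's axes as they then stand; what a row does not reach is not made up. A row lasts 1/8 s, in which the tool goes at most 62.5 mm and 10.7 degrees, less where a joint would pass 70% of its speed; a pose out of reach is approached as far as the arm can. A call is refused whole if a number of a shift passes 62.5 or a number of a turn 10.7, either way. A call with a gripper value outside its range is refused whole. The fingers move at their own pace and stop on an object; "force" is the grip in N (left out, the last holds). Time passes only in rows, so rows that do not move let the fingers close, or fill a call up. It gives the time, the measured TCP pose, the force, the opening and the grip force at its end, in the units of the state.
- state(): the state, without advancing time (a new reading comes with each control period).
- grab_frame(name): name is "side" or "top" or "wrist"; returns a dict with "image" (400x640x3 uint8, blue, green, red), "fovy" (degrees; the focal length in pixels is half the picture's height over the tangent of half this angle, whatever the lens; pixels are square), "cx", "cy" (the principal point, pixels), "origin" and "rotation" of the camera in the world; the wrist camera has in their place "tool_from_camera" (4x4, takes a point from camera to tool coordinates, whose origin is the TCP and whose axes are the flange's). Camera axes: x right, y down, z forward; pixel columns grow to the right and rows downward; lengths in mm; the calibration is good to about 2 mm. A picture is of the moment at which its call begins: read the wrist's pose just before it. There is no depth.
- job_done(): hands the job in; it is judged then, once.
The state is a dict: "time_s": time; "qpos": joint angles; "qvel": joint speeds; "effort": joint torques, N m; "ee_pos": TCP position; "ee_rot": TCP orientation; "force": force on the tool from outside, world axes, zero at the start; "torque": the same for the moment, N m; "gripper_width": finger opening in mm; "gripper_force": force on a finger pad.
Only numpy, scipy, OpenCV 4.12 (cv2) and the standard library are available. Lean on these libraries where they do the work, as an engineer would, in place of code of your own. Each camera call takes 0.05 s, during which the arm holds its last target. There are 200 camera calls.

## Working session

There is one attempt and no reset: what is moved stays moved. The work goes in short steps, Python scripts to look and compute and a tool call to move; the robot and the scene stay as the last step left them, time stands still between calls to the robot, and variables do not carry over. Pictures are saved under pics/ and viewed, at most 10 in all, crops included, and the job is handed in when it is done.

Besides the shell and the picture viewer there is one more tool, called after "Emit:" by a JSON object that holds its "method" and its "body", one argument or row to a line. step_arm: Moves the arm, as the interface text tells. Its arguments: {"type":"object","properties":{"steps":{"type":"array","items":{"type":"array","items":{"type":"number"}}},"force":{"type":"number"}},"required":["steps"]}

```bash
mkdir -p pics; ls; python3 - <<'E'
from workcell import *
import cv2,numpy as np,pickle
s=state();print(s)
d={}
for n in("top","side"):
    f=grab_frame(n);d[n]=f;cv2.imwrite(f"pics/{n}0.png",f["image"])
    print(n,f["fovy"],f["cx"],f["cy"],f["origin"],np.round(f["rotation"],3).tolist())
f=grab_frame("wrist");print(f["fovy"],f["cx"],f["cy"],f["tool_from_camera"])
pickle.dump(d,open("f0.pkl","wb"))
E
```

```text
pics
{'time_s': 0.0, 'qpos': array([-7.25357054e+01,  1.83534791e+01,  8.97075904e+01, -1.13163151e-03,
        7.20432586e+01, -1.14594460e+00]), 'qvel': array([-0.09324888, -0.00073562,  0.03937547,  0.01747321,  0.05340898,
        0.00103574]), 'effort': array([-6.54964751e-04, -4.12462378e+01, -2.31975496e+01,  7.27312826e-02,
        4.56398574e-02, -1.54705294e-04]), 'ee_pos': array([ 183.3401087 , -544.44847891,  213.0938317 ]), 'ee_rot': array([-1.79895671e+02, -1.01081766e-03,  1.86105881e+01]), 'force': array([ 0.75033822, -0.36185952,  0.31410902]), 'torque': array([-0.0291529 , -0.00624133,  0.02105273]), 'gripper_force': 0.0, 'gripper_width': 90.9434985037787}
top 55.19857721311466 316.7227552542701 198.89396280887692 [ 465.74766816   26.19012011 1039.47426885] [-174.617, 0.598, -90.946]
side 46.16757397426938 320.13160931009395 204.93931695263194 [287.49653926 791.87235671 856.98981131] [-132.933, -0.622, -161.466]
64.43314204810592 321.06305643074796 199.96446325696473 [[ 7.63942486e-04 -9.68525267e-01 -2.48914089e-01  7.03303633e+01]
 [ 9.99999124e-01  4.70906232e-04  1.23680116e-03  6.84797038e-01]
 [-1.08065798e-03 -2.48914815e-01  9.68524779e-01 -1.70638820e+02]
 [ 0.00000000e+00  0.00000000e+00  0.00000000e+00  1.00000000e+00]]
```

View pics/top0.png

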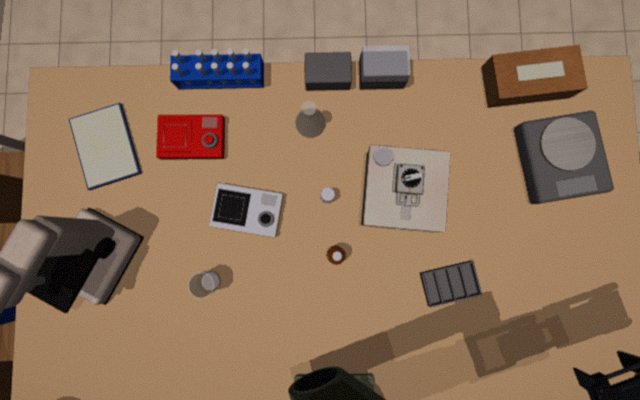

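View pics/side0.png

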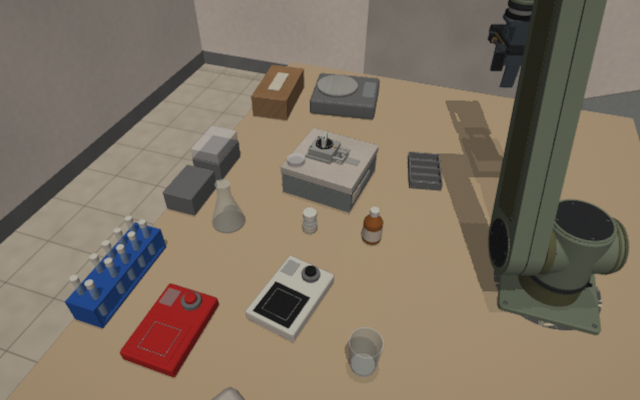

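The top view shows the white reader (pad ≈(231,208), button ≈(266,218)). The lock sits at ≈(409,178), with its shackle and keeper towards (406,205). The side view shows the lock at ≈(325,148) and the button at ≈(311,272). I'll enlarge both.

```bash
cat > h.py <<'E'
import numpy as np,cv2,pickle
from scipy.spatial.transform import Rotation as R
from scipy.optimize import least_squares
def cam(f,s=None):
    if "origin" in f: return np.array(f["origin"]),R.from_euler('xyz',f["rotation"],degrees=True).as_matrix() if np.size(f["rotation"])==3 else np.array(f["rotation"])
    T=np.array(f["tool_from_camera"]);Rt=R.from_euler('xyz',s["ee_rot"],degrees=True).as_matrix()
    return np.array(s["ee_pos"])+Rt@T[:3,3],Rt@T[:3,:3]
def foc(f): return 200/np.tan(np.radians(f["fovy"]/2))
def ray(f,p,s=None):
    o,M=cam(f,s);k=foc(f)
    d=M@np.array([(p[0]-f["cx"])/k,(p[1]-f["cy"])/k,1]);return o,d
def onz(f,p,z,s=None):
    o,d=ray(f,p,s);return o+d*(z-o[2])/d[2]
def tri(rays):
    A=np.zeros((3,3));b=np.zeros(3)
    for o,d in rays:
        d=d/np.linalg.norm(d);P=np.eye(3)-np.outer(d,d);A+=P;b+=P@o
    X=np.linalg.solve(A,b);return X,[np.linalg.norm(np.cross(X-o,d/np.linalg.norm(d))) for o,d in rays]
def proj(f,X,s=None):
    o,M=cam(f,s);c=M.T@(np.array(X)-o);k=foc(f);return np.array([f["cx"]+k*c[0]/c[2],f["cy"]+k*c[1]/c[2]])
E
python3 - <<'E'
from h import *
d=pickle.load(open("f0.pkl","rb"))
def crop(n,x,y,w,h,k): return cv2.resize(d[n]["image"][y:y+h,x:x+w],None,fx=k,fy=k,interpolation=cv2.INTER_CUBIC)
a=crop("top",355,140,100,100,4);b=crop("top",200,170,100,50+20,4)
c=crop("side",275,125,110,80,3.6363);e=crop("side",240,250,100,90,4)
C=np.zeros((600,800,3),np.uint8)
C[:400,:400]=crop("top",355,140,100,100,4)
C[400:,:400]=cv2.resize(d["top"]["image"][175:240,205:305],(400,260))[:200]
C[:300,400:]=crop("side",280,128,100,75,4)
C[300:,400:]=crop("side",240,255,100,75,4)
cv2.imwrite("pics/c1.png",C)
print(onz(d["top"],(409,178),150),onz(d["top"],(231,208),32),onz(d["top"],(266,218),52))
E
```

```text
[ 595.05878115 -182.76249231  150.        ] [540.62019097 262.30071063  32.        ] [511.66648577 166.84708291  52.        ]
```

View pics/c1.png

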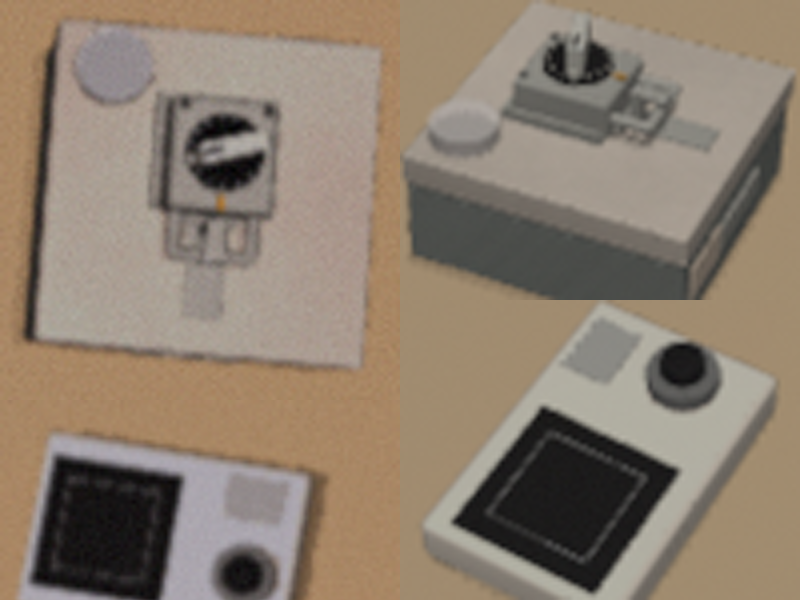

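```bash
python3 - <<'E'
from h import *
d=pickle.load(open("f0.pkl","rb"));t,s=d["top"],d["side"]
T=lambda x,y:(355+x/4-.4,140+y/4-.4);TR=lambda x,y:(205+x/4-.4,175+(y-400)/4-.4)
S=lambda x,y:(280+(x-400)/4-.4,128+y/4-.4);SR=lambda x,y:(240+(x-400)/4-.4,255+(y-300)/4-.4)
np.set_printoptions(precision=1,suppress=True)
for n,a,b in [("button",TR(243,573),SR(683,365)),("padTL",TR(63,456),SR(679,468)),("padTR",TR(181,477),SR(541,407)),("padcen",TR(108,528),SR(566,496)),
 ("lid far+y",T(62,22),S(405,155)),("lid near+y",T(35,338),S(685,243)),("index",T(221,203),S(620,75)),("keeper",T(206,228),S(648,100))]:
    print(n,*tri([ray(t,a),ray(s,b)]))
lid=[onz(t,T(*p),90) for p in [(62,22),(382,47),(362,367),(35,338)]];print(np.array(lid),np.mean(lid,0))
for i in range(4): e=lid[(i+1)%4]-lid[i];print(np.linalg.norm(e),np.degrees(np.arctan2(e[1],e[0])))
b=[onz(t,T(*p),120) for p in [(167,97),(278,103),(272,215),(165,210)]];print(np.array(b),np.mean(b,0))
p,q=onz(t,T(192,157),150),onz(t,T(265,138),150);print("bar",p,q,(p+q)/2,np.degrees(np.arctan2(*(p-q)[1::-1])))
E
```

```text
button [511.1 169.5  42.7] [np.float64(1.4177443535602878), np.float64(1.4177443535602539)]
padTL [532.1 267.2  88.2] [np.float64(53.63301194229141), np.float64(53.63301194229155)]
padTR [577.5 212.7  29.8] [np.float64(0.18470177629815443), np.float64(0.18470177629821738)]
padcen [543.8 261.5  27.8] [np.float64(0.8800939971717046), np.float64(0.8800939971715804)]
lid far+y [ 689.  -102.9   87.3] [np.float64(0.9729635169468758), np.float64(0.9729635169469102)]
lid near+y [490.3 -80.3  85.5] [np.float64(0.5631170251174192), np.float64(0.5631170251175821)]
index [ 568.6 -190.6  120.8] [np.float64(0.6819904374569741), np.float64(0.6819904374571449)]
keeper [ 550.8 -184.5  109.4] [np.float64(4.605305472300286), np.float64(4.605305472300548)]
[[ 689.3 -102.3   90. ]
 [ 669.5 -302.5   90. ]
 [ 469.5 -280.4   90. ]
 [ 490.7  -79.7   90. ]] [ 579.8 -191.2   90. ]
201.2331708916869 -95.64585256259521
201.2206143266184 173.69054121503683
201.82283041994762 83.9666461300354
199.86343238204125 -6.481696971396807
[[ 634.7 -160.5  120. ]
 [ 629.7 -227.6  120. ]
 [ 561.5 -221.   120. ]
 [ 565.7 -156.8  120. ]] [ 597.9 -191.5  120. ]
bar [ 593.3 -167.7  150. ] [ 603.8 -210.8  150. ] [ 598.5 -189.3  150. ] 103.64634892733987
```

Emit:
{"method": "step_arm", "body": {
  "steps": [
    [0, 0, 0, 55, -22, 0, 1],
    [0, 0, 0, 55, -22, 0, 1],
    [0, 0, 0, 55, -22, 0, 1],
    [0, 0, 0, 55, -22, 0, 1],
    [0, 0, 0, 55, -22, 0, 1],
    [0, 0, 0, 55, -22, 0, 1],
    [0, 0, 0, 55, -22, 0, 1],
    [0, 0, 0, 55, -22, 0, 1]
  ]
}}

```text
time_s: 1.15
ee_pos: [545.5, -236.2, 213.7]
ee_rot: [180.0, 0.0, 18.6]
force: [0.4, -0.4, -0.6]
gripper_width: 91.3
gripper_force: 0.0
```

Emit:
{"method": "step_arm", "body": {
  "steps": [
    [0, 0, -10.6, 33, -14, 0, 0],
    [0, 0, -10.6, 33, -14, 0, 0],
    [0, 0, -10.6, 0, 0, 0, 0],
    [0, 0, -10.6, 0, 0, 0, 0],
    [0, 0, -10.6, 0, 0, 0, 0],
    [0, 0, -10.6, 0, 0, 0, 0],
    [0, 0, -10.6, 0, 0, 0, 0],
    [0, 0, -10.6, 0, 0, 0, 0]
  ]
}}

```text
time_s: 2.15
ee_pos: [592.9, -185.5, 213.5]
ee_rot: [-180.0, -0.0, 103.8]
force: [0.3, -0.6, -0.9]
gripper_width: 13.9
gripper_force: 0.0
```

```bash
cat > shot.py <<'E'
import sys;from h import *;from workcell import *
def shot(n):
    s=state();f=grab_frame("wrist");pickle.dump((s,f),open(n+".pkl","wb"));cv2.imwrite(f"pics/{n}.png",cv2.resize(f["image"],(800,500)));print(s["time_s"],s["ee_pos"],s["ee_rot"],s["qpos"],s["gripper_width"]);return s,f
if __name__=="__main__": shot(sys.argv[1])
E
python3 shot.py w1
```

```text
2.15 [ 592.89140724 -185.54016405  213.5097551 ] [-1.79956537e+02 -2.13176370e-02  1.03760943e+02] [-1.84349622e+01  2.25547121e+01  8.32271300e+01 -5.31734863e-03
  7.42662961e+01 -3.21944696e+01] 13.877473247291189
```

Emit:
{"method": "step_arm", "body": {
  "steps": [
    [0, 0, 0, 40, 0, 0, 0],
    [0, 0, 0, 40, 0, 0, 0],
    [0, 0, 0, 0, 0, 0, 0],
    [0, 0, 0, 0, 0, 0, 0],
    [0, 0, 0, 0, 0, 0, 0],
    [0, 0, 0, 0, 0, 0, 0],
    [0, 0, 0, 0, 0, 0, 0],
    [0, 0, 0, 0, 0, 0, 0]
  ]
}}

```text
time_s: 3.2
ee_pos: [574.6, -108.1, 213.9]
ee_rot: [-180.0, 0.0, 103.4]
force: [0.0, 0.2, -0.6]
gripper_width: 0.5
gripper_force: 0.0
```

```bash
python3 shot.py w2; python3 - <<'E'
from h import *
C=np.zeros((600,800,3),np.uint8)
for i,n in enumerate(("w1","w2")):
    s,f=pickle.load(open(n+".pkl","rb"));p=proj(f,[585,-190,120],s);print(p)
    x=int(np.clip(p[0]-67,0,640-133));y=int(np.clip(p[1]-100,0,200));print(n,x,y)
    C[:,400*i:400*i+399]=cv2.resize(f["image"][y:y+200,x:x+133],(399,600),interpolation=cv2.INTER_CUBIC)
cv2.imwrite("pics/c2.png",C)
E
```

```text
3.2 [ 574.56277765 -108.06131726  213.88414463] [-1.79994882e+02  4.85197828e-03  1.03382780e+02] [-1.17748482e+01  1.91885342e+01  8.83477085e+01 -6.88725297e-03
  7.24663269e+01 -2.51555534e+01] 0.46753870050709934
[310.35038248 203.93552578]
w1 243 103
[310.85579641 286.83828   ]
w2 243 186
```

View pics/c2.png

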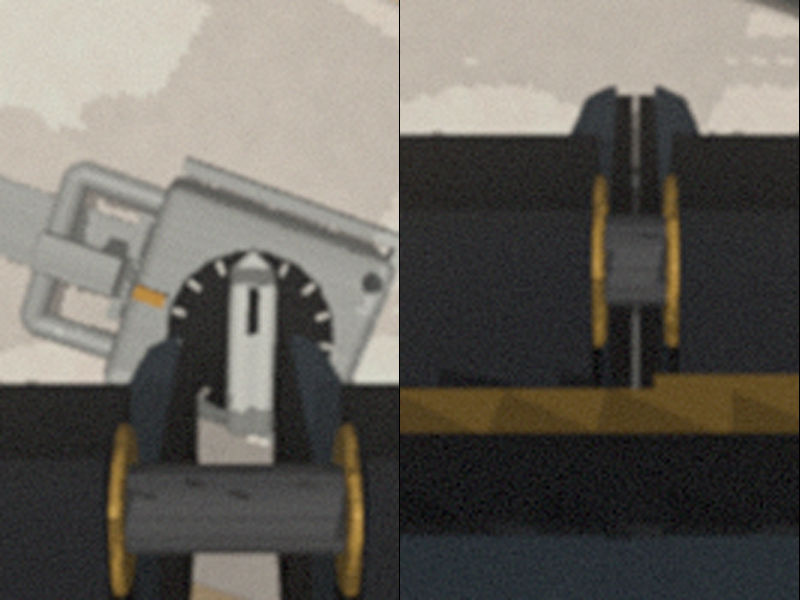

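The left crop (w1) shows the bar vertical, with its pointed end at (253,250), the brass index at (150,297), and the shackle and keeper at the left. In the right crop (w2) the gripper hides the lock.

```bash
python3 - <<'E'
from h import *
np.set_printoptions(precision=1,suppress=True)
s,f=pickle.load(open("w1.pkl","rb"));d=pickle.load(open("f0.pkl","rb"));t,sd=d["top"],d["side"]
P=lambda x,y:(243+x/3-.33,103+y/3-.33)
Z=lambda x,y,z:onz(f,P(x,y),z,s)
a=Z(253,250,150);b=Z(233,405,150);c=Z(274,405,150)
print("tip",a,"side mid",(b+c)/2)
e=a-(b+c)/2;u=e[:2]/np.linalg.norm(e[:2]);print("bar dir",np.degrees(np.arctan2(u[1],u[0])),"centre",a[:2]-21*u)
print("index",Z(150,297,121)); print("disc L,R",Z(168,315,126),Z(334,330,126),"discTop",Z(253,250,126))
print("body corner -x-y",Z(173,180,120),"shackle outer corners",Z(75,163,107),Z(28,330,107),"crossbar outer mid",Z(46,245,107))
print("keeper end",Z(40,255,116),Z(120,280,116))
T=lambda x,y:(355+x/4-.4,140+y/4-.4);S=lambda x,y:(280+(x-400)/4-.4,128+y/4-.4)
print("index3",*tri([ray(t,T(221,203)),ray(sd,S(620,75)),ray(f,P(150,297),s)]))
print("tip3",*tri([ray(t,T(193,160)),ray(f,P(253,250),s)]))
E
```

```text
tip [ 593.1 -165.2  150. ] side mid [ 603.3 -205.4  150. ]
bar dir 104.25272677666747 centre [ 598.2 -185.6]
index [ 569.8 -191.4  121. ]
disc L,R [ 576.  -193.9  126. ] [ 622.6 -187.   126. ] discTop [ 594.7 -170.1  126. ]
body corner -x-y [ 568.7 -157.3  120. ] shackle outer corners [ 539.5 -161.2  107. ] [ 535.6 -214.3  107. ] crossbar outer mid [ 535.9 -187.1  107. ]
keeper end [ 536.2 -188.1  116. ] [ 560.1 -189.9  116. ]
index3 [ 569.1 -191.3  120.1] [np.float64(0.6802728262335003), np.float64(0.9922620749034818), np.float64(0.7672343541388807)]
tip3 [ 593.5 -169.1  138.7] [np.float64(1.6209216038113896), np.float64(1.6209216038114316)]
```

Emit:
{"method": "step_arm", "body": {
  "steps": [
    [0, 0, 0, 43, -2, 10, 0],
    [0, 0, 0, 43, -2, 10, 0],
    [0, 0, 0, 43, -2, 10, 0],
    [0, 0, 0, 43, -2, 10, 0],
    [0, 0, 0, 43, -2, 10, 0],
    [0, 0, 0, 0, 0, 0, 0],
    [0, 0, 0, 0, 0, 0, 0],
    [0, 0, 0, 0, 0, 0, 0]
  ]
}}

```text
time_s: 4.25
ee_pos: [515.6, 98.1, 164.3]
ee_rot: [179.9, 0.0, 103.3]
force: [-0.4, 0.2, -0.7]
gripper_width: 0.9
gripper_force: 0.0
```

```bash
python3 shot.py w3
```

```text
4.25 [515.60904597  98.08367651 164.29332762] [1.79948884e+02 2.72619891e-02 1.03333585e+02] [ 9.53035254e+00  1.59745474e+01  1.00632377e+02 -2.66440347e-02
  6.33402666e+01 -3.79130025e+00] 0.8615810814652347
```

View pics/w3.png

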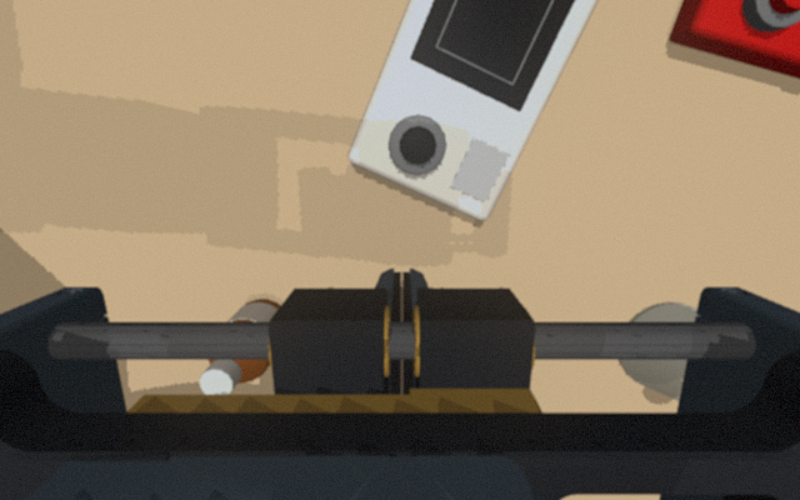

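The view shows the button's black top centred at (418,145) in the 800×500 picture. The pad's near corners are at (411,60) and (521,110).

```bash
python3 - <<'E'
from h import *
np.set_printoptions(precision=1,suppress=True)
s,f=pickle.load(open("w3.pkl","rb"));d=pickle.load(open("f0.pkl","rb"));t,sd=d["top"],d["side"]
P=lambda x,y:(x*.8,y*.8)
TR=lambda x,y:(205+x/4-.4,175+(y-400)/4-.4);SR=lambda x,y:(240+(x-400)/4-.4,255+(y-300)/4-.4)
for z in(46,52): print(onz(f,P(418,145),z,s),onz(t,TR(243,573),z),onz(sd,SR(683,365),z))
print(tri([ray(t,TR(243,573)),ray(sd,SR(683,365)),ray(f,P(418,145),s)]))
p1,p2=onz(f,P(411,60),32,s),onz(f,P(521,110),32,s);print("pad near",p1,p2,np.linalg.norm(p1-p2))
e=(p2-p1)/np.linalg.norm(p2-p1);n=np.array([-e[1],e[0],0]);print("pad c",(p1+p2)/2+44*n,np.degrees(np.arctan2(n[1],n[0])))
print(onz(t,TR(108,528),32),onz(sd,SR(566,496),32))
X=np.array([510.5,168.5]);R_=s["ee_rot"][2]*np.pi/180;D=X-s["ee_pos"][:2];print("dx",D@[np.cos(R_),np.sin(R_)],"dy",D@[np.sin(R_),-np.cos(R_)])
E
```

```text
[511.3 170.   46. ] [512.4 169.4  46. ] [508.8 171.8  46. ]
[511.1 169.9  52. ] [512.1 168.5  52. ] [507.2 176.4  52. ]
(array([511.2, 169.7,  42.8]), [np.float64(1.3043300935044468), np.float64(1.5468281571352636), np.float64(0.34828366615293793)])
pad near [493.1 225.   32. ] [578.3 211.1  32. ] 86.35206454292289
pad c [542.8 261.5  32. ] 80.75942015353895
[544.3 260.7  32. ] [541.6 264.   32. ]
dx 69.6964200449908 dy 11.26809642512379
```

Emit:
{"method": "step_arm", "body": {
  "steps": [
    [0, 0, 0, 35, 6, 0, 0],
    [0, 0, 0, 35, 6, 0, 0],
    [0, 0, 0, 0, 0, 30, 0],
    [0, 0, 0, 0, 0, 30, 0],
    [0, 0, 0, 0, 0, 30, 0],
    [0, 0, 0, 0, 0, 16, 0],
    [0, 0, 0, 0, 0, 0, 0],
    [0, 0, 0, 0, 0, 0, 0]
  ]
}}

```text
time_s: 5.3
ee_pos: [511.5, 169.9, 59.0]
ee_rot: [179.9, -0.0, 103.4]
force: [0.5, 0.3, -0.0]
gripper_width: 0.7
gripper_force: 0.0
```

Emit:
{"method": "step_arm", "body": {
  "steps": [
    [0, 0, 0, 0, 0, 2, 0],
    [0, 0, 0, 0, 0, 2, 0],
    [0, 0, 0, 0, 0, 2, 0],
    [0, 0, 0, 0, 0, 2, 0],
    [0, 0, 0, 0, 0, 2, 0],
    [0, 0, 0, 0, 0, 1, 0],
    [0, 0, 0, 0, 0, 0, 0],
    [0, 0, 0, 0, 0, 0, 0]
  ]
}}

```text
time_s: 6.3
ee_pos: [510.5, 170.0, 47.1]
ee_rot: [180.0, 0.0, 103.4]
force: [0.5, 0.3, 4.4]
gripper_width: 0.2
gripper_force: 2.2
```

Emit:
{"method": "step_arm", "body": {
  "steps": [
    [0, 0, 0, 0, 0, 1, 0],
    [0, 0, 0, 0, 0, 1, 0],
    [0, 0, 0, 0, 0, 0.5, 0],
    [0, 0, 0, 0, 0, 0, 0],
    [0, 0, 0, 0, 0, 0, 0],
    [0, 0, 0, 0, 0, 0, 0],
    [0, 0, 0, 0, 0, 0, 0],
    [0, 0, 0, 0, 0, 0, 0]
  ]
}}

```text
time_s: 7.3
ee_pos: [510.6, 170.0, 46.1]
ee_rot: [179.9, -0.0, 103.4]
force: [-4.6, -1.0, 15.4]
gripper_width: 0.7
gripper_force: 7.8
```

Emit:
{"method": "step_arm", "body": {
  "steps": [
    [0, 0, 0, 0, 0, -10, 0],
    [0, 0, 0, 0, 0, -10, 0],
    [0, 0, 0, 0, 0, -50, 0],
    [0, 0, 0, 0, 0, -50, 0.5],
    [0, 0, 0, 0, 0, -50, 0.5],
    [0, 0, 0, -40, 0, 0, 0.5],
    [0, 0, 0, -60, 0, 0, 0.5],
    [0, 0, 0, -60, 0, 0, 0.5]
  ]
}}

```text
time_s: 8.3
ee_pos: [547.5, 12.9, 214.4]
ee_rot: [-180.0, 0.0, 103.5]
force: [0.9, 0.7, 0.1]
gripper_width: 45.3
gripper_force: 0.0
```

Emit:
{"method": "step_arm", "body": {
  "steps": [
    [0, 0, 0, -60, 0, 0, 0.5],
    [0, 0, 0, -60, 1, 0, 0.5],
    [0, 0, 0, -54, 1, 0, 0.5],
    [0, 0, 0, -40, 1, 0, 0.5],
    [0, 0, 0, 0, 0, 0, 0.5],
    [0, 0, 0, 0, 0, 0, 0.5],
    [0, 0, 0, 0, 0, 0, 0.5],
    [0, 0, 0, 0, 0, 0, 0.5]
  ]
}}

```text
time_s: 9.3
ee_pos: [600.0, -192.1, 214.7]
ee_rot: [180.0, 0.0, 103.5]
force: [0.0, -0.2, 0.0]
gripper_width: 45.7
gripper_force: 0.0
```

```bash
python3 - <<'E'
from shot import *
s,f=shot("w4");d={}
for n in("top","side"):d[n]=grab_frame(n)
pickle.dump(d,open("f1.pkl","wb"))
C=np.zeros((600,800,3),np.uint8)
p=proj(f,[600.5,-193.3,150],s);print(p)
C[:,:450]=cv2.resize(f["image"][80:280,245:395],(450,600),interpolation=cv2.INTER_CUBIC)
C[:280,450:]=cv2.resize(d["side"]["image"][250:330,240:340],(350,280),interpolation=cv2.INTER_CUBIC)
C[300:580,450:]=cv2.resize(d["side"]["image"][125:205,275:375],(350,280),interpolation=cv2.INTER_CUBIC)
cv2.imwrite("pics/c4.png",C)
E
```

```text
9.3 [ 599.97759364 -192.06967982  214.70757397] [1.79992126e+02 2.43862624e-03 1.03494317e+02] [-1.87984529e+01  2.32879211e+01  8.18925424e+01  2.22308980e-03
  7.48115773e+01 -3.22933528e+01] 45.71738041963538
[320.56662406 212.22994561]
```

View pics/c4.png

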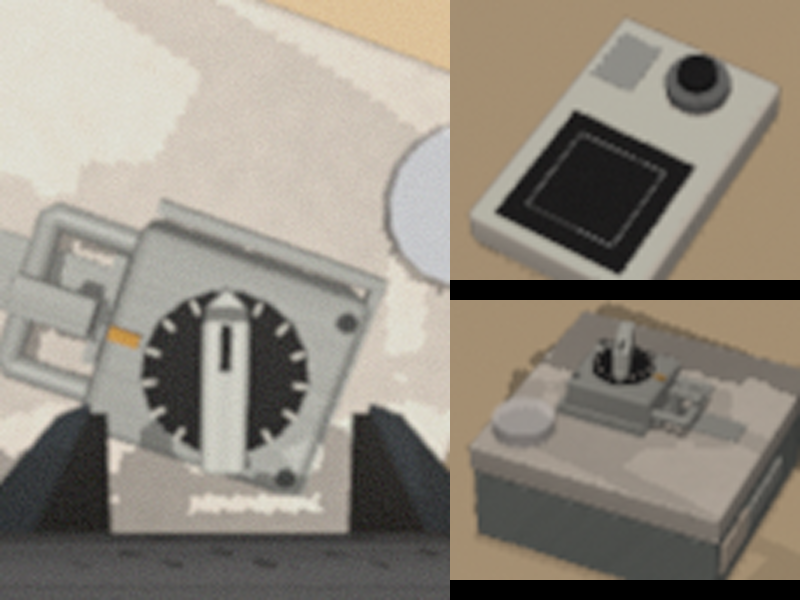

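The crop shows the bar vertical on the tool's centre line (x≈226), with the disc centre near (226,378) and its pointed end up towards the petri dish. The body's front edge runs from (148,232) to (88,405). The button is up again.

```bash
python3 - <<'E'
from h import *
np.set_printoptions(precision=1,suppress=True)
s,f=pickle.load(open("w4.pkl","rb"));s1,f1=pickle.load(open("w1.pkl","rb"))
P=lambda x,y:(245+x/3-.33,80+y/3-.33);P1=lambda x,y:(243+x/3-.33,103+y/3-.33)
Z=lambda x,y,z:onz(f,P(x,y),z,s)
L,Rr=Z(143,375,126),Z(308,385,126);print("disc",L,Rr,(L+Rr)/2,np.linalg.norm(L-Rr),"top",Z(227,290,126))
for n,a,b,z in [("front edge",(148,232),(88,405),120),("+y edge",(148,232),(365,303),120),("crossbar",(45,210),(5,365),107)]:
    A,B=Z(*a,z),Z(*b,z);e=B-A;print(n,A,B,np.linalg.norm(e),np.degrees(np.arctan2(e[1],e[0])))
A,B=Z(226,310,150),Z(224,472,150);e=A-B;print("bar",A,B,np.degrees(np.arctan2(e[1],e[0])))
print("index",Z(125,338,121))
print("h index",tri([ray(f,P(125,338),s),ray(f1,P1(150,297),s1)]),"corner",tri([ray(f,P(148,232),s),ray(f1,P1(173,183),s1)]),"tip",tri([ray(f,P(227,290),s),ray(f1,P1(253,250),s1)]))
E
```

```text
disc [ 577.3 -199.4  126. ] [ 623.4 -191.3  126. ] [ 600.3 -195.4  126. ] 46.74054099025636 top [ 594.7 -170.2  126. ]
front edge [ 569.8 -160.5  120. ] [ 563.5 -213.7  120. ] 53.593600380484006 -96.70809338315647
+y edge [ 569.8 -160.5  120. ] [ 633.8 -165.7  120. ] 64.27118683728267 -4.659857256171171
crossbar [ 538.7 -163.   107. ] [ 535.6 -211.6  107. ] 48.63882680784373 -93.60133748219239
bar [ 594.7 -171.   150. ] [ 604.3 -213.4  150. ] 102.79600304651697
index [ 569.9 -191.4  121. ]
h index (array([ 569.8, -191.8,  119.5]), [np.float64(0.04671386244177954), np.float64(0.046713862441982085)]) corner (array([ 566.1, -169.8,   46.7]), [np.float64(0.7358161728422088), np.float64(0.7358161728422461)]) tip (array([ 594.9, -170.7,  123.2]), [np.float64(0.0511768969592044), np.float64(0.05117689695918665)])
```

Emit:
{"method": "step_arm", "body": {
  "steps": [
    [0, 0, 0, -2, 0, 30, 0.5],
    [0, 0, 0, 0, 0, 30, 0.5],
    [0, 0, 0, 0, 0, 24.5, 0.5],
    [0, 0, 0, 0, 0, 0, 0.5],
    [0, 0, 0, 0, 0, 0, 0],
    [0, 0, 0, 0, 0, 0, 0],
    [0, 0, 0, 0, 0, 0, 0],
    [0, 0, 0, 0, 0, 0, 0]
  ],
  "force": 25
}}

```text
time_s: 10.45
ee_pos: [600.1, -195.4, 130.5]
ee_rot: [-180.0, 0.0, 103.4]
force: [-1.2, -0.9, 2.9]
gripper_width: 12.0
gripper_force: 25.0
```

Emit:
{"method": "step_arm", "body": {
  "steps": [
    [0, 0, -9, 0, 0, 0, 0],
    [0, 0, -9, 0, 0, 0, 0],
    [0, 0, -9, 0, 0, 0, 0],
    [0, 0, -9, 0, 0, 0, 0],
    [0, 0, -9, 0, 0, 0, 0],
    [0, 0, -9, 0, 0, 0, 0],
    [0, 0, -9, 0, 0, 0, 0],
    [0, 0, -9, 0, 0, 0, 0]
  ]
}}

```text
time_s: 11.45
ee_pos: [601.4, -194.0, 130.6]
ee_rot: [179.9, 0.1, 175.7]
force: [1.2, 1.7, 0.9]
gripper_width: 11.8
gripper_force: 25.0
```

Emit:
{"method": "step_arm", "body": {
  "steps": [
    [0, 0, 0, 0, 0, 0, 0],
    [0, 0, 0, 0, 0, 0, 0],
    [0, 0, 0, 0, 0, 0, 0.3],
    [0, 0, 0, 0, 0, 0, 0.3],
    [0, 0, 0, 0, 0, -20, 0.3],
    [0, 0, 0, 0, 0, -30, 0.3],
    [0, 0, 0, 0, 0, -30, 0.5],
    [0, 0, 0, 0, 0, 0, 0.5]
  ]
}}

```text
time_s: 12.45
ee_pos: [601.5, -196.1, 212.2]
ee_rot: [-179.9, 0.3, 175.4]
force: [0.5, 0.1, 0.1]
gripper_width: 44.4
gripper_force: 0.0
```

```bash
python3 - <<'E'
from shot import *
s,f=shot("w5");C=np.zeros((600,800,3),np.uint8)
for X in ([600.5,-194,150],[538,-188,107]): print(proj(f,X,s))
cv2.imwrite("pics/c5.png",cv2.resize(f["image"][40:280,200:520],(800,600),interpolation=cv2.INTER_CUBIC))
E
```

```text
12.45 [ 601.49643784 -196.08617454  212.20771961] [-179.88643909    0.26082819  175.3695255 ] [-1.90735395e+01  2.34660807e+01  8.19713254e+01 -4.66619262e-02
  7.42816899e+01 -1.04430276e+02] 44.35157574206779
[324.66181903 209.86420214]
[325.64024968 124.11296951]
```

View pics/c5.png

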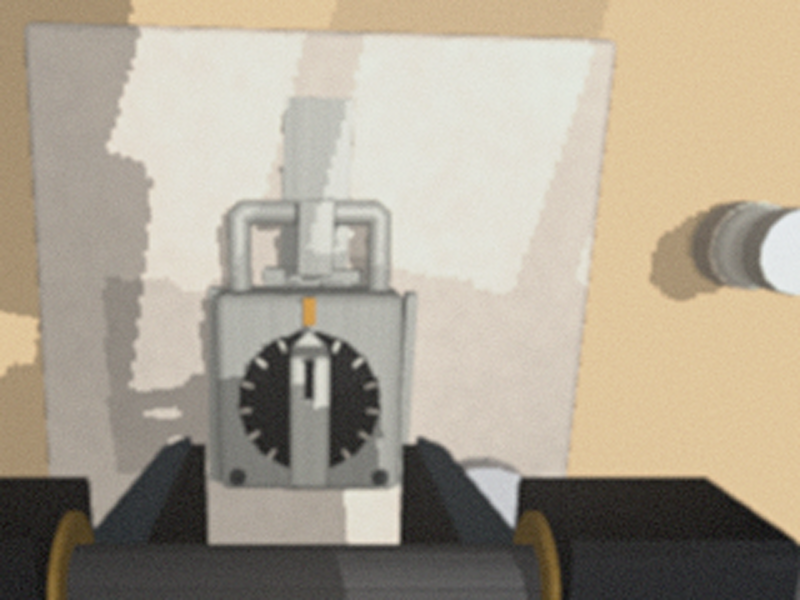

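The pointer tip (309,330) now sits at the index (308,312). The shackle legs are at x 231–389, the crossbar's outer edge is at y≈201 and the body's front edge at y≈290.

```bash
python3 - <<'E'
from h import *
np.set_printoptions(precision=1,suppress=True)
s,f=pickle.load(open("w5.pkl","rb"))
P=lambda x,y:(200+x/2.5-.3,40+y/2.5-.3)
Rt=R.from_euler('xyz',s["ee_rot"],degrees=True).as_matrix()
for n,a,z in [("cross outer mid",(310,201),105),("legL",(231,250),105),("legR",(389,250),105),("face mid",(308,291),120),("bodyL",(216,300),120),("bodyR",(401,300),120),("index",(308,312),121),("bar end R",(328,484),150),("bar end L",(290,484),150),("dish",(490,475),104)]:
    X=onz(f,P(*a),z,s);print(n,X,"tool",Rt.T@(X-s["ee_pos"]))
E
```

```text
cross outer mid [ 534.6 -189.4  105. ] tool [ 67.7   1.5 106.9]
legL [ 548.8 -217.8  105. ] tool [ 51.3 -25.7 107. ]
legR [ 553.1 -163.5  105. ] tool [ 51.4  28.8 106.9]
face mid [ 563.1 -192.3  120. ] tool [39.   0.8 92. ]
bodyL [ 563.7 -222.9  120. ] tool [ 36.  -29.6  92.1]
bodyR [ 568.5 -161.9  120. ] tool [36.  31.6 92. ]
index [ 569.9 -192.9  121. ] tool [32.1  0.8 91.1]
bar end R [ 619.8 -190.6  150. ] tool [-17.6   7.   62.3]
bar end L [ 618.9 -202.4  150. ] tool [-17.6  -4.8  62.3]
dish [ 638.4 -130.4  104. ] tool [-31.   68.7 108.2]
```

Emit:
{"method": "step_arm", "body": {
  "steps": [
    [0, 0, 0, 28, 1, 0, 1],
    [0, 0, 0, 28, 0.5, 0, 1],
    [0, 0, 0, 0, 0, 30, 1],
    [0, 0, 0, 0, 0, 30, 1],
    [0, 0, 0, 0, 0, 30, 1],
    [0, 0, 0, 0, 0, 20, 1],
    [0, 0, 0, 0, 0, 8.5, 1],
    [0, 0, 0, 0, 0, 0, 1]
  ]
}}

```text
time_s: 13.5
ee_pos: [544.1, -189.1, 90.8]
ee_rot: [180.0, -0.1, 175.4]
force: [-0.2, 0.1, 0.4]
gripper_width: 91.4
gripper_force: 0.0
```

Emit:
{"method": "step_arm", "body": {
  "steps": [
    [0, 0, 0, 0, 0, 0, 0],
    [0, 0, 0, 0, 0, 0, 0],
    [0, 0, 0, 0, 0, 0, 0],
    [0, 0, 0, 0, 0, 0, 0],
    [0, 0, 0, 0, 0, 0, 0],
    [0, 0, 0, 0, 0, 0, 0],
    [0, 0, 0, 0, 0, 0, 0],
    [0, 0, 0, 0, 0, 0, 0]
  ],
  "force": 20
}}

```text
time_s: 14.5
ee_pos: [544.8, -189.3, 91.4]
ee_rot: [-180.0, -0.0, 175.4]
force: [0.0, -2.1, -0.1]
gripper_width: 55.3
gripper_force: 20.0
```

Emit:
{"method": "step_arm", "body": {
  "steps": [
    [0, 0, 0, 3, 0, 0, 0],
    [0, 0, 0, 3, 0, 0, 0],
    [0, 0, 0, 3, 0, 0, 0],
    [0, 0, 0, 3, 0, 0, 0],
    [0, 0, 0, 3, 0, 0, 0],
    [0, 0, 0, 2, 0, 0, 0],
    [0, 0, 0, 1.5, 0, 0, 0],
    [0, 0, 0, 0, 0, 0, 0]
  ]
}}

```text
time_s: 15.5
ee_pos: [526.0, -187.6, 91.4]
ee_rot: [180.0, -0.0, 175.4]
force: [2.7, 1.2, -0.6]
gripper_width: 55.4
gripper_force: 20.0
```

Emit:
{"method": "step_arm", "body": {
  "steps": [
    [0, 0, 0, 1, 0, 0, 0],
    [0, 0, 0, 1, 0, 0, 0],
    [0, 0, 0, 0, 0, 0, 0],
    [0, 0, 0, 0, 0, 0, 0],
    [0, 0, 0, 0, 0, 0, 0],
    [0, 0, 0, 0, 0, 0, 0],
    [0, 0, 0, 0, 0, 0, 0],
    [0, 0, 0, 0, 0, 0, 0]
  ]
}}

```text
time_s: 16.5
ee_pos: [525.1, -187.5, 91.5]
ee_rot: [180.0, 0.1, 175.4]
force: [5.1, -0.2, -3.7]
gripper_width: 55.3
gripper_force: 20.0
```

Emit:
{"method": "step_arm", "body": {
  "steps": [
    [0, 0, 0, 1, 0, 0, 0],
    [0, 0, 0, 1, 0, 0, 0],
    [0, 0, 0, 0, 0, 0, 0],
    [0, 0, 0, 0, 0, 0, 0],
    [0, 0, 0, 0, 0, 0, 1],
    [0, 0, 0, 0, 0, 0, 1],
    [0, 0, 0, 0, 0, 0, 1],
    [0, 0, 0, 0, 0, -10, 1]
  ]
}}

```text
time_s: 17.5
ee_pos: [521.4, -187.2, 101.2]
ee_rot: [180.0, -0.1, 175.4]
force: [0.4, 0.1, 1.0]
gripper_width: 90.4
gripper_force: 0.0
```

Emit:
{"method": "step_arm", "body": {
  "steps": [
    [0, 0, 0, 0, 0, -40, 1],
    [0, 0, 0, 0, 0, -40, 0.5],
    [0, 0, 0, 0, 0, -31, 0.5],
    [0, 0, 0, -40, 0, 0, 0.5],
    [0, 0, 0, -39, -1, 0, 0.5],
    [0, 0, 0, 0, 0, 0, 0.5],
    [0, 0, 0, 0, 0, 0, 0.5],
    [0, 0, 0, 0, 0, 0, 0.5]
  ]
}}

```text
time_s: 18.5
ee_pos: [600.0, -194.6, 212.9]
ee_rot: [-180.0, -0.0, 175.4]
force: [0.4, -0.2, -0.1]
gripper_width: 45.5
gripper_force: 0.0
```

```bash
python3 - <<'E'
from shot import *
s,f=shot("w6")
cv2.imwrite("pics/c6.png",cv2.resize(f["image"][40:280,200:520],(800,600),interpolation=cv2.INTER_CUBIC))
E
```

```text
18.5 [ 600.02185509 -194.63537664  212.85634401] [-1.79993953e+02 -2.32358091e-02  1.75390821e+02] [-1.90104640e+01  2.34376809e+01  8.19220452e+01 -1.20662068e-02
  7.46612759e+01 -1.04398093e+02] 45.453566635400904
```

View pics/c6.png

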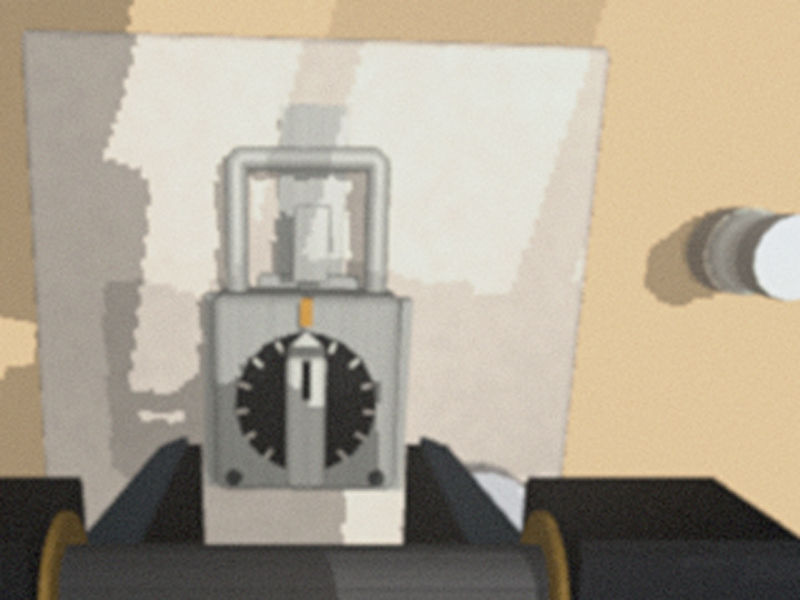

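The shackle's crossbar now lies at y≈149 with the body edge at y≈293, so it is about 18 mm out and clear of the keeper at (315,205–280). The pointer is still on the index.

Emit:
{"method": "step_arm", "body": {
  "steps": [
    [0, 0, 0, 2.5, 0, 30, 0.5],
    [0, 0, 0, 0, 0, 30, 0.5],
    [0, 0, 0, 0, 0, 22.5, 0.5],
    [0, 0, 0, 0, 0, 0, 0.5],
    [0, 0, 0, 0, 0, 0, 0],
    [0, 0, 0, 0, 0, 0, 0],
    [0, 0, 0, 0, 0, 0, 0],
    [0, 0, 0, 0, 0, 0, 0]
  ],
  "force": 45
}}

```text
time_s: 19.55
ee_pos: [598.8, -194.3, 130.6]
ee_rot: [180.0, 0.1, 175.4]
force: [0.0, 1.2, 2.6]
gripper_width: 11.7
gripper_force: 45.0
```

Emit:
{"method": "step_arm", "body": {
  "steps": [
    [0, 0, 0, 0, 0, -2, 0],
    [0, 0, 0, 0, 0, -3, 0],
    [0, 0, 0, 0, 0, -5, 0],
    [0, 0, 0, 0, 0, -10, 0],
    [0, 0, 0, 0, 0, -10, 0],
    [0, 0, 0, 0, 0, 0, 0],
    [0, 0, 0, 0, 0, 0, 0],
    [0, 0, 0, 0, 0, 0, 0]
  ]
}}

```text
time_s: 20.55
ee_pos: [598.2, -194.4, 159.5]
ee_rot: [180.0, -0.1, 175.4]
force: [-0.5, 0.0, -4.9]
gripper_width: 11.9
gripper_force: 45.0
```

Emit:
{"method": "step_arm", "body": {
  "steps": [
    [0, 0, 0, 0, 0, -20, 0],
    [0, 0, 0, 0, 0, -30, 0],
    [0, 0, 0, 0, 0, -20, 0],
    [0, 0, 0, 5, 20, 0, 0],
    [0, 0, 0, 8, 35, 0, 0],
    [0, 0, 0, 8, 40, 0, 0],
    [0, 0, 0, 8, 40, 0, 0],
    [0, 0, 0, 8, 40, 0, 0]
  ]
}}

```text
time_s: 21.55
ee_pos: [574.1, -14.6, 228.5]
ee_rot: [180.0, -0.2, 175.4]
force: [0.6, -0.7, -5.1]
gripper_width: 11.9
gripper_force: 45.0
```

Emit:
{"method": "step_arm", "body": {
  "steps": [
    [0, 0, 0, 8, 40, 0, 0],
    [0, 0, 0, 8, 40, 0, 0],
    [0, 0, 0, 8, 40, 0, 0],
    [0, 0, 0, 8, 40, 0, 0],
    [0, 0, 0, 8, 40, 0, 0],
    [0, 0, 0, 8, 35, 0, 0],
    [0, 0, 0, 7, 25, 0, 0],
    [0, 0, 0, 0, 15, 0, 0]
  ]
}}

```text
time_s: 22.55
ee_pos: [541.0, 263.0, 228.6]
ee_rot: [-179.9, -0.2, 175.5]
force: [0.7, 0.3, -4.7]
gripper_width: 11.3
gripper_force: 45.0
```

Emit:
{"method": "step_arm", "body": {
  "steps": [
    [0, 0, 0, -2.5, -1, 20, 0],
    [0, 0, 0, 0, 0, 25, 0],
    [0, 0, 0, 0, 0, 25, 0],
    [0, 0, 0, 0, 0, 20, 0],
    [0, 0, 0, 0, 0, 11, 0],
    [0, 0, 0, 0, 0, 5, 0],
    [0, 0, 0, 0, 0, 0, 0],
    [0, 0, 0, 0, 0, 0, 0]
  ]
}}

```text
time_s: 23.55
ee_pos: [545.8, 260.4, 124.8]
ee_rot: [180.0, 0.1, 175.4]
force: [0.5, -0.4, -6.1]
gripper_width: 12.1
gripper_force: 45.0
```

```bash
python3 - <<'E'
from shot import *
s,f=shot("w7");d={n:grab_frame(n) for n in("top","side")}
C=np.zeros((600,800,3),np.uint8)
C[:300,:400]=cv2.resize(d["side"]["image"][225:345,220:380],(400,300));C[:250,400:]=cv2.resize(d["top"]["image"],(400,250))
C[300:,:480]=cv2.resize(f["image"],(480,300));C[350:600,480:]=cv2.resize(d["side"]["image"],(320,250))
cv2.imwrite("pics/c7.png",C)
E
```

```text
23.55 [545.82566163 260.43562181 124.78729404] [1.79958305e+02 8.97510513e-02 1.75408393e+02] [ 2.44220666e+01  2.47101450e+01  9.32002830e+01 -8.00633232e-03
  6.19908617e+01 -6.09826050e+01] 12.096277842045339
```

View pics/c7.png

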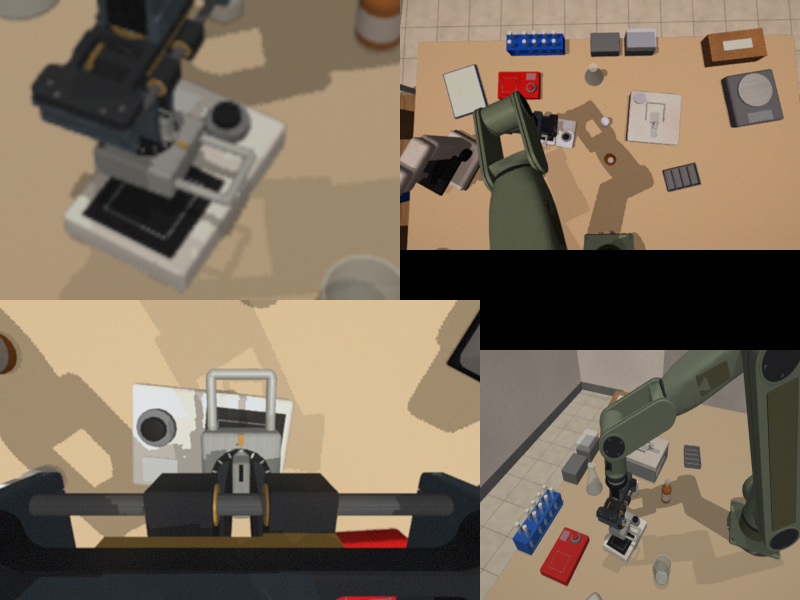

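The lock hangs dial up over the pad with the shackle open and the pointer at the index. The bystanders are unmoved. One small centring step and a settle remain.

Emit:
{"method": "step_arm", "body": {
  "steps": [
    [0, 0, 0, 1, 1, 1.5, 0],
    [0, 0, 0, 0.5, 0.5, 0, 0],
    [0, 0, 0, 0, 0, 0, 0],
    [0, 0, 0, 0, 0, 0, 0],
    [0, 0, 0, 0, 0, 0, 0],
    [0, 0, 0, 0, 0, 0, 0],
    [0, 0, 0, 0, 0, 0, 0],
    [0, 0, 0, 0, 0, 0, 0]
  ]
}}

```text
time_s: 24.7
ee_pos: [543.9, 261.8, 122.4]
ee_rot: [-180.0, 0.0, 175.4]
force: [0.1, 0.4, -5.5]
gripper_width: 11.4
gripper_force: 45.0
```

```bash
python3 -c "
from workcell import *
s=state();print(s['ee_pos'],s['qvel'],s['gripper_width']);print(job_done())"
```

```text
[543.94459944 261.82923694 122.44370328] [ 0.06381126 -0.00066202 -0.02753877 -0.00714573  0.07696983 -0.00856773] 11.431578363613069
the job is handed in; nothing more can be done
None
```

The job is handed in after about 25 s, with every step done in the order asked: the open padlock is held still, dial up, about 5 cm above the middle of the reader's pad, and nothing else on the bench was seen to move.

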